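# Click the lawn sprinkler's pattern wheel to its hooded nozzle

### The arm

A 6-joint arm with a two-finger parallel gripper is mounted at the origin on the work surface. World frame = base frame: x ahead of the robot, y to its left, z up, the work surface at z = 0. Lengths are in m, angles in rad, forces in N, time in s.
With the tool pointing down it reaches from about 0.35 to 0.975 m from the base axis. Payload 4.9 kg.
Tool frame: the origin (TCP) lies at the very end of the fingers, on their centre line; the grasp point (between the pads) lies 19 mm behind it; y points along the fingers, z is the direction in which the jaws open and shut, and the axes are right-handed (so a half turn about y gives the same grasp; the last joint's range is limited). The gripper opens to 85 mm and grips with 20 to 120 N. Pads are 22 mm wide; open, the fingers measure 114 mm over their backs; the gripper's body (76 mm by 85 mm) begins 54 mm behind the grasp point. The pads swing forward as they close: fully open they stand 13 mm farther back than shut.
Start: joints at [1.006, 0.053, 1.613, -0, 1.476, -0.119], TCP at [0.269, 0.564, 0.231] pointing down, gripper open.
Joint ranges: [-3.01, 3.01], [-1.01, 2.22], [0.06, 2.58], [-1.02, 4.17], [0.09, 2.62], [-3.14, 3.14]. Speed limits (rad/s): [2.57, 2.57, 3.14, 3.14, 3.14, 3.14].

### API

Orientations are given as a rotation vector (axis times angle).
In Python, from station import ctrl gives the robot as it stands.
- The arm moves only by the tool arm_command, never from a script. Its argument "steps" is a list of rows, each a list of 3 entries, a list of its own where there are three numbers: the shift along the tool's x, y, z in m, then the turn, a rotation vector about the tool's x, y, z in degrees, then the opening, from 0 (shut) to 1 (fully open). In form: [[[dx, dy, dz], [ax, ay, az], gripper], ...]. A call has 1 to 5 rows; each row is the pose to reach, as a shift and turn from the pose measured when the call began, along the tool's axes at that moment; what a row does not reach only later rows make up. A row lasts 1/10 s, in which the tool goes at most 50 mm and 8.59 degrees, less where a joint would pass 70% of its speed; a pose out of reach is approached as far as the arm can. A call with a gripper value outside its range is refused whole. The fingers move at their own pace and stop on an object; "force" is the grip in N (left out, the last holds). Time passes only in rows, so rows that repeat a pose let the fingers close. It gives the time, the measured TCP pose, the force and the opening at its end, in the units of the state.
- ctrl.get_obs(): the state, without advancing time (a new reading comes with each control period).
- ctrl.get_image(name): name is "scene" or "side" or "wrist"; returns a dict with "img" (384x512x3 uint8, red, green, blue), "camera_matrix" (3x3 intrinsics, pixels), "k1" (the pictures are not rectified: a ray, as slopes to the right and down, at radius r is drawn at 1 + k1 r^2 times it, then the intrinsics apply), "world_from_camera" (4x4, takes a point from camera to world coordinates). Camera axes: x right, y up, looking along -z (the intrinsics and any distortion apply to the point x, -y, -z); pixel columns grow to the right and rows downward; lengths in m; the calibration is good to about 2 mm. A picture is of the moment at which its call begins. There is no depth.
- ctrl.finish_job(): hands the job in, once; it reports no verdict.
Trained networks look in a picture, given as the dict that the camera call returned (one of the last four; its "shot" number tells which), for a name from the list of things; names that differ only in an ending like _2 or _b are one class to them, and where a whole thing is asked for, a point or a joint stands for the part that bears it (a point fixed in the world has none). Each returns a list of dicts, best first, with "confidence" (0 to 1); they miss things now and then, are a little off and sometimes report something else, mostly with a low value. They report only what shows in the picture. A call takes as long as a camera call.
- ctrl.boxes_of(picture, name): "position" ([row, column] in pixels, amid what is visible of it).
The state is a dict: "t": time; "q": joint angles; "dq": joint speeds; "effort": joint torques, N m; "tool_pos": TCP position; "tool_rot": TCP orientation; "contact_force": force on the tool from outside, world axes, zero at the start; "wrist_torque": the same for the moment, N m; "opening": finger opening in m.
Only numpy, scipy, OpenCV 4.12 (cv2) and the standard library are available. Lean on these libraries where they do the work, as an engineer would, in place of code of your own. Each camera call takes 0.05 s, during which the arm holds its last target.

### The job

Set the lawn sprinkler for the flower bed along the wall: with a fingertip, flick its pattern wheel round by the finger tabs on its edge, either way round, until the hooded nozzle has clicked in at the black pointer above the hose inlet. Lift and tip nothing, keep off the brass hood itself, and go lightly so that the sprinkler stays where it stands; leave the other things on the bench alone.

Things in the scene. Friction and masses are not known exactly. Their poses are not given: they have to be found in the camera images.
- sprinkler: lawn sprinkler, loose on the bench, 1.05 kg in all: round metal base 180 mm across, 14 mm high at its edge, 25 mm near the middle, with a grey pattern wheel on a 76 mm thick neck. Origin: centre of the underside, on the wheel's upright axis; z up; the hose inlet lies along its own -x axis. Outside the neck nothing of the base is over 32 mm high, so all round the tabs there is free space
- wheel (a joint): turn of the pattern wheel, rad, growing counter-clockwise seen from above; endless both ways. Clicks into eight rest positions at whole multiples of 0.785 (45 degrees); 0, or any whole turn of 6.283, is the hood at the pointer. About 1.5 N at a tab passes a click; let go past half way, it snaps on into the next by itself
- wheel_top (a point): centre of the wheel's top face. The wheel is a disc 88 mm across, from 40 to 58 mm above the bench, with eight brass nozzles on its top and eight finger tabs round its edge, one beside each nozzle: each tab 9 mm wide with a round end, 41 to 58 mm above the bench, reaching 56 mm from the axis. Neighbouring tabs leave 30 mm free between them. At rest one tab always stands at the pointer
- pointer (a point): inner tip of the raised black pointer on the base's shoulder above the hose inlet, 54 mm from the axis, 32 mm above the bench; the pointer reaches out to 85 mm from the axis and aims at the wheel
- tab (a point): centre of the round end (4.5 mm radius) of the tab beside the hooded nozzle, 51.5 mm from the wheel's axis, 49.5 mm above the bench
- hood: the hooded nozzle: a brass hood 22 mm wide, 17 mm long and 16 mm tall standing on the wheel's top face, its mouth facing outward; the other seven brass nozzles on the wheel are flat (round, slotted, square, ring, cross, triangular) or a low cone, all at most 5 mm high. Origin: centre of its foot, 31 mm from the axis, 58 mm above the bench
- index (a point): point fixed to the sprinkler's base, 31 mm from the axis in the pointer's direction and 60 mm above the bench: the hood must come to stand here
- inlet (a point): the end of the hose inlet, 132 mm from the axis, 13.5 mm above the bench
- tuna_tin: a closed tin of tuna, 85 mm across, 36 mm tall; origin at the centre of its underside. To be left alone
- baby_jar: a glass baby food jar with a white twist lid, 60 mm across, 79 mm tall; origin at the centre of its underside. To be left alone
- pet_bottle: an empty clear PET bottle with a white cap, 66 mm across, 221 mm tall, standing; very light; origin at the centre of its underside. To be left alone
- yellow_tub: an open yellow plastic tub, 133 by 103 mm, 62 mm tall; very light; origin at the centre of its underside. To be left alone
- hose_coupling: a black hose coupling standing on end, 36 mm across, 46 mm tall; origin at the centre of its underside. To be left alone
- trowel: a garden hand trowel lying flat, 300 mm long along its own x axis, origin near its middle, up to 62 mm wide and 29 mm high. To be left alone
- clay_pot: an open terracotta pot, 100 mm across the rim, 85 mm tall; origin at the centre of its underside. To be left alone

How it is judged:
At the end, for the whole second after the job is handed in: The hooded nozzle rests in the click at the pointer (within 6 mm, about 11 degrees), the wheel is still, and the sprinkler stands flat on the bench (tilt under 0.06 rad, raised less than 4 mm) and still (horizontal distance between hood and index below 0.006 m and velocity of joint wheel between -0.1 and 0.1 rad/s and angle between sprinkler's own z axis and vertical below 0.06 rad and height (world z) of sprinkler below 0.004 m and linear speed of sprinkler below 0.01 m/s); the robot touches nothing.
It fails at once if the sprinkler is lifted (more than 10 mm) or tipped (more than 0.15 rad) (height (world z) of sprinkler above 0.01 m or angle between sprinkler's own z axis and vertical above 0.15 rad).
It fails at once if the sprinkler is pushed or swung from its place (its middle by more than 30 mm or its inlet end by more than 45 mm) (distance of sprinkler from where it was at the start of the episode above 0.03 m or distance of inlet from where it was at the start of the episode above 0.045 m).
It fails at once if the hood is touched by the fingers (more than 1 N) (contact force between the fingers and hood above 1 N).
It fails at once if the sprinkler is pressed or squeezed by the fingers with more than 20 N, or pushed with the arm or the gripper's body (more than 2 N) instead of the fingers (contact force between the fingers and sprinkler above 20 N or contact force between the arm and sprinkler above 2 N).
It fails at once if another thing on the bench is moved more than 25 mm or tipped (distance of any of tuna_tin, baby_jar, pet_bottle, yellow_tub, hose_coupling, trowel, clay_pot from where it was at the start of the episode above 0.025 m or angle between any of tuna_tin, baby_jar, pet_bottle, yellow_tub, hose_coupling, trowel, clay_pot's own z axis and vertical above 0.3 rad).
It also fails if it takes over 51 s, if anything falls off the work surface, if the arm or the gripper's body presses on something with over 40 N, if the wrist force passes 120 N, or if a joint passes its speed limit or range.

## Working session

There is one attempt and no reset: what is moved stays moved. The work goes in short steps, Python scripts to look and compute and a tool call to move; the robot and the scene stay as the last step left them, time stands still between calls to the robot, and variables do not carry over. Pictures are saved under pics/ and viewed, and the job is handed in when it is done.

Besides the shell and the picture viewer there is one more tool, called after "Request:" as name(argument=value, ...), one argument or row to a line, values as JSON. arm_command: Moves the arm, as the interface text tells. Its arguments: {"type":"object","properties":{"steps":{"type":"array"},"force":{"type":"number"}},"required":["steps"]}

```bash
ls; mkdir -p pics
python3 - <<'E'
from station import ctrl
import cv2,pickle
o=ctrl.get_obs(); print({k:o[k] for k in ('t','tool_pos','tool_rot','opening','contact_force')})
d={}
for n in ("scene","side","wrist"):
    p=ctrl.get_image(n); d[n]=p
    cv2.imwrite(f"pics/{n}0.png",p["img"][:,:,::-1])
    for nm in ("sprinkler","wheel_top","pointer","tab","hood","inlet","index"):
        try: print(n,nm,[(b["position"],round(b["confidence"],2)) for b in ctrl.boxes_of(p,nm)][:3])
        except Exception as e: print(n,nm,e)
pickle.dump(d,open("d0.pkl","wb"))
print(ctrl.get_obs()["t"])
E
```

```text
pics
{'t': 0.0, 'tool_pos': array([0.26915867, 0.5633756 , 0.23004764]), 'tool_rot': array([-1.54435087,  0.35024389, -0.34914324]), 'opening': 0.08554189411166503, 'contact_force': array([0.14007135, 0.2033867 , 0.17876064])}
scene sprinkler [([178.3, 250.9], 0.76)]
scene wheel_top [([166.1, 247.3], 0.69)]
scene pointer [([174.8, 248.4], 0.64)]
scene tab [([163.7, 250.8], 0.92), ([163.8, 258.6], 0.42)]
scene hood [([164.8, 257.0], 0.44), ([256.1, 290.4], 0.37)]
scene inlet [([177.7, 249.8], 0.66), ([200.4, 429.7], 0.36)]
scene index [([176.3, 251.4], 0.61)]
side sprinkler [([233.9, 235.4], 0.84)]
side wheel_top [([223.6, 236.1], 0.58), ([233.2, 236.6], 0.57)]
side pointer [([237.4, 236.9], 0.95), ([146.7, 169.0], 0.48), ([207.9, 317.4], 0.24)]
side tab [([222.7, 234.3], 0.61)]
side hood [([222.4, 234.5], 0.65), ([213.4, 233.7], 0.43)]
side inlet [([235.1, 232.4], 0.91), ([165.5, 277.2], 0.32)]
side index [([234.2, 235.3], 0.79), ([210.4, 316.0], 0.31)]
wrist sprinkler []
wrist wheel_top []
wrist pointer []
wrist tab []
wrist hood []
wrist inlet []
wrist index []
1.2
```

Run:
```python
import cv2
for n,(r0,r1,c0,c1) in {"scene":(100,280,140,400),"side":(150,300,120,350)}.items():
    im=cv2.imread(f"pics/{n}0.png")[r0:r1,c0:c1]
    cv2.imwrite(f"pics/{n}0z.png",cv2.resize(im,None,fx=3,fy=3,interpolation=cv2.INTER_CUBIC))
```

```text
(no output)
```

View pics/scene0.png

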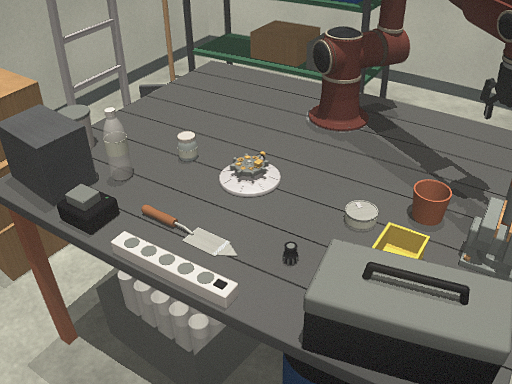

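View pics/side0.png

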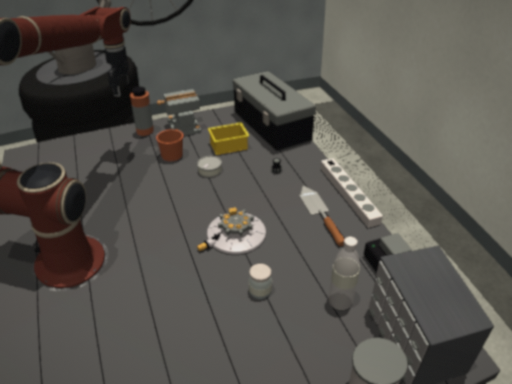

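View pics/wrist0.png

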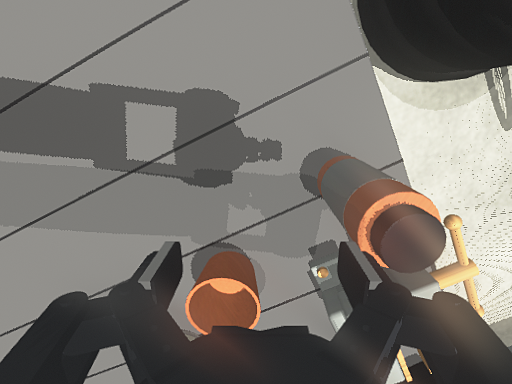

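View zooms.

View pics/scene0z.png

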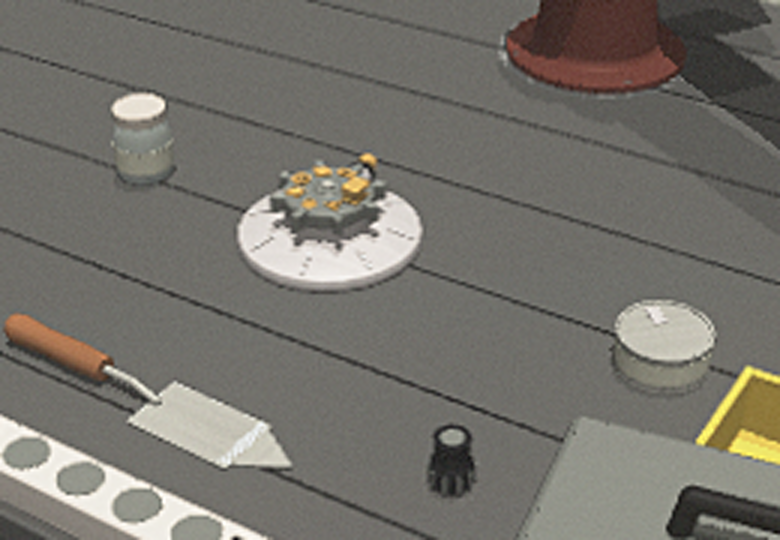

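View pics/side0z.png

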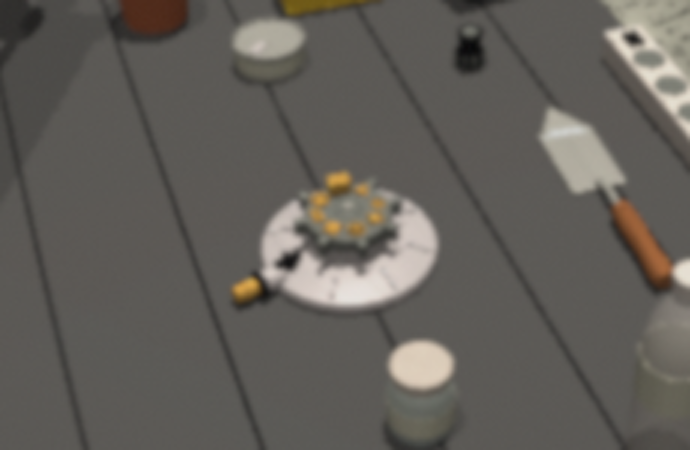

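```bash
cat > h.py <<'E'
import numpy as np, cv2
def ray(p,rc):
    K=np.array(p["camera_matrix"]);k1=p["k1"]
    u=cv2.undistortPoints(np.array([[[rc[1],rc[0]]]],float),K,np.array([k1,0,0,0,0.]),None).ravel() if True else None
    T=np.array(p["world_from_camera"]); d=T[:3,:3]@np.array([u[0],-u[1],-1.]); return T[:3,3],d/np.linalg.norm(d)
def at_z(p,rc,z):
    o,d=ray(p,rc); return o+d*(z-o[2])/d[2]
def tri(a,b):
    A=np.zeros((3,3));B=np.zeros(3)
    for p,rc in (a,b):
        o,d=ray(p,rc);M=np.eye(3)-np.outer(d,d);A+=M;B+=M@o
    X=np.linalg.solve(A,B); return X
def proj(p,X):
    T=np.array(p["world_from_camera"]);c=T[:3,:3].T@(np.asarray(X,float)-T[:3,3])
    s=np.array([c[0],-c[1]])/-c[2];s=s*(1+p["k1"]*(s@s));K=np.array(p["camera_matrix"])
    return np.array([K[1,1]*s[1]+K[1,2],K[0,0]*s[0]+K[0,2]])
E
python3 - <<'E'
from h import *; import pickle
from scipy.spatial.transform import Rotation as R
d=pickle.load(open("d0.pkl","rb"))
s,e,w=d["scene"],d["side"],d["wrist"]
print(s["k1"],w["k1"],s["camera_matrix"][0],w["camera_matrix"])
print(tri((s,[178.3,250.9]),(e,[233.9,235.4])),at_z(s,[178.3,250.9],.014),at_z(e,[233.9,235.4],.014))
print("inlet side",at_z(e,[246,204],.0135))
print(R.from_rotvec([-1.54435087,  0.35024389, -0.34914324]).as_matrix()); print(w["world_from_camera"])
E
```

```text
-0.20240105519576967 -0.027602780342682265 [497.02338728   0.         257.03794549] [[270.14863893   0.         259.59228418]
 [  0.         270.14863893 192.07780923]
 [  0.           0.           1.        ]]
[ 0.49726929 -0.05487899  0.00279822] [ 0.50949978 -0.0451167   0.014     ] [ 0.49471399 -0.06797165  0.014     ]
inlet side [ 0.39261596 -0.08554118  0.0135    ]
[[ 9.02269246e-01 -1.11327420e-03  4.31171623e-01]
 [-4.31172991e-01 -1.76413163e-03  9.02267554e-01]
 [-2.43827693e-04 -9.99997824e-01 -2.07173548e-03]]
[[ 0.43127531 -0.85963979 -0.27389968  0.19781071]
 [ 0.9022197   0.41055048  0.13209053  0.59948163]
 [-0.00110063 -0.30408508  0.95264424  0.37366439]
 [ 0.          0.          0.          1.        ]]
```

Run:
```python
from h import *; import pickle
d=pickle.load(open("d0.pkl","rb"));s,e=d["scene"],d["side"]
f=lambda r0,c0,x,y:[r0+y/3,c0+x/3]
S=lambda x,y:f(100,140,x,y);E_=lambda x,y:f(150,120,x,y)
cs=at_z(s,S(327,186),.058);ce=at_z(e,E_(347,207),.058)
print("ctr",tri((s,S(327,186)),(e,E_(347,207))),cs,ce)
hs=at_z(s,S(356,184),.070);he=at_z(e,E_(339,181),.070)
print("hood",tri((s,S(355,185)),(e,E_(338,182))),hs,he)
i=at_z(e,E_(240,292),.0135);i2=at_z(s,S(368,158),.02)
print("inlet",i,i2)
for v in (hs-cs,he-ce,i-ce,i2-cs): print(np.degrees(np.arctan2(v[1],v[0])))
for n,rc in dict(tuna=(214,361),jar=(146,187),coup=(253,290)).items(): print(n,at_z(s,rc,.03))
```

```text
ctr [ 0.50103726 -0.05554742  0.06102293] [ 0.49689428 -0.0582663   0.058     ] [ 0.50206816 -0.0522878   0.058     ]
hood [ 0.50060233 -0.02566212  0.07046891] [ 0.49633534 -0.02594996  0.07      ] [ 0.50286842 -0.02538358  0.07      ]
inlet [ 0.38014855 -0.08696867  0.0135    ] [ 0.37874836 -0.08598419  0.02      ]
90.99088781373702
88.29624690094451
-164.12123395008388
-166.79677470967926
tuna [0.52496503 0.2976536  0.03      ]
jar [ 0.47708742 -0.30413801  0.03      ]
coup [0.74446548 0.2132323  0.03      ]
```

Request:
arm_command(
  steps=[
    [[0.034,0.0,-0.036],[0,0,0],0],
    [[0.068,0.0,-0.072],[0,0,0],0],
    [[0.102,0.0,-0.108],[0,0,0],0],
    [[0.136,0.0,-0.144],[0,0,0],0],
    [[0.17,0.0,-0.18],[0,0,0],0],
  ],
  force=20,
)

```text
t: 1.7
tool_pos: [0.3454, 0.3265, 0.2314]
tool_rot: [-1.542, 0.349, -0.349]
contact_force: [0.4, 0.2, -0.6]
opening: 0.0123
```

Request:
arm_command(
  steps=[
    [[0.034,0.0,-0.036],[0,0,0],0],
    [[0.068,0.0,-0.072],[0,0,0],0],
    [[0.102,0.0,-0.108],[0,0,0],0],
    [[0.136,0.0,-0.144],[0,0,0],0],
    [[0.17,0.0,-0.18],[0,0,0],0],
  ],
)

```text
t: 2.2
tool_pos: [0.4216, 0.0889, 0.2318]
tool_rot: [-1.542, 0.347, -0.351]
contact_force: [1.0, -0.2, 0.5]
opening: -0.0002
```

Request:
arm_command(
  steps=[
    [[0.034,0.01,-0.036],[0,0,0],0],
    [[0.068,0.02,-0.072],[0,0,0],0],
    [[0.102,0.02,-0.108],[0,0,0],0],
    [[0.105,0.02,-0.108],[0,0,0],0],
    [[0.105,0.02,-0.108],[0,0,0],0],
  ],
)

```text
t: 2.7
tool_pos: [0.4702, -0.0548, 0.2119]
tool_rot: [-1.541, 0.35, -0.352]
contact_force: [0.2, 0.3, 0.1]
opening: -0.0001
```

Run:
```python
from station import ctrl
import cv2,pickle
o=ctrl.get_obs(); print(o["t"],o["tool_pos"],o["opening"],o["contact_force"])
p=ctrl.get_image("wrist"); pickle.dump((p,o),open("w1.pkl","wb"))
cv2.imwrite("pics/w1.png",cv2.resize(p["img"][:,:,::-1],(800,600),interpolation=cv2.INTER_CUBIC))
for nm in ("hood","sprinkler"): print(nm,[(b["position"],round(b["confidence"],2)) for b in ctrl.boxes_of(p,nm)][:3])
```

```text
2.7 [ 0.47016526 -0.05482014  0.21192553] -0.00010262038416354511 [0.17906006 0.25611011 0.07073101]
hood [([192.7, 295.5], 0.87)]
sprinkler [([180.5, 268.2], 0.77)]
```

View pics/w1.png

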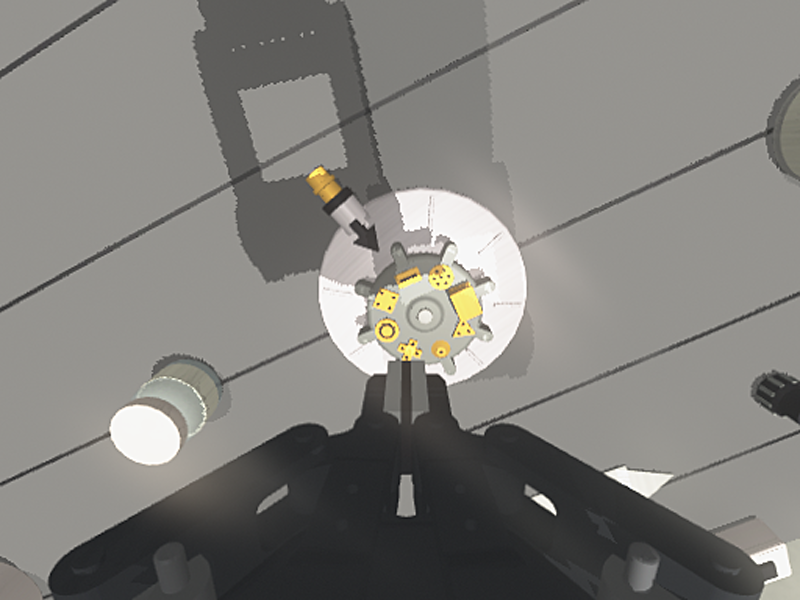

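Run:
```python
from h import *; import pickle
p,o=pickle.load(open("w1.pkl","rb"))
F=lambda x,y:[y*.64-.0,x*.64]
c=at_z(p,F(425,316),.060)[:2]; print("ctr",c)
pts=dict(tab1=(398,249,.058),tab2=(449,247,.058),tab3=(489,286,.058),tab4=(488,337,.058),tab5=(451,369,.058),tab8=(363,286,.058),tab7=(364,334,.058),hoodtop=(464,299,.072),
 cone=(441,349,.06),tri=(463,328,.06),cross=(410,350,.06),ring=(387,331,.06),sq=(386,299,.06),slot=(408,278,.06),round=(441,277,.06),
 ptr=(376,251,.032),inlet=(319,176,.022))
for k,(x,y,z) in pts.items():
    v=at_z(p,F(x,y),z)[:2]-c; print(k,np.round(v*1e3,1),"r",round(np.hypot(*v)*1e3,1),"ang",round(np.degrees(np.arctan2(v[1],v[0]))%360,1))
# base outline centre: edges
for x,y in ((319,290),(526,290),(423,188)): print(at_z(p,F(x,y),.014)[:2])
```

```text
ctr [ 0.5007181  -0.05235938]
tab1 [-53.4   3.8] r 53.6 ang 176.0
tab2 [-39.1  37. ] r 53.8 ang 136.6
tab3 [-0.2 51.7] r 51.7 ang 90.2
tab4 [36.8 35.8] r 51.3 ang 44.2
tab5 [49.3 -0.4] r 49.3 ang 359.5
tab8 [-40.  -31.2] r 50.7 ang 218.0
tab7 [ -6.2 -47.9] r 48.3 ang 262.7
hoodtop [-3.8 31.4] r 31.6 ang 96.9
cone [29.5 -0.2] r 29.5 ang 359.5
tri [21.  21.6] r 30.1 ang 45.8
cross [ 20.  -21.8] r 29.6 ang 312.5
ring [ -1.5 -30.7] r 30.7 ang 267.2
sq [-24.3 -20.1] r 31.6 ang 219.6
slot [-31.7   1.2] r 31.7 ang 177.8
round [-22.1  22.9] r 31.8 ang 133.9
ptr [-55.1 -14.8] r 57.1 ang 195.1
inlet [-123.8  -29.2] r 127.2 ang 193.3
[ 0.4570686  -0.12808016]
[0.53250317 0.02888683]
[ 0.41963622 -0.01424173]
```

```bash
cat >> h.py <<'E'
C=np.array([0.4995,-0.0518])
def plan(targets):
    """targets: (alpha deg, r m, z m, phi deg) -> rows in the present tool frame"""
    from station import ctrl
    from scipy.spatial.transform import Rotation as R
    o=ctrl.get_obs(); R0=R.from_rotvec(o["tool_rot"]); p0=np.array(o["tool_pos"])
    for a,r,z,phi in targets:
        ar,f=np.radians([a,phi]); P=np.r_[C+r*np.array([np.cos(ar),np.sin(ar)]),z]
        x=np.array([np.cos(f),np.sin(f),0]);y=np.array([0,0,-1.]);M=np.c_[x,y,np.cross(x,y)]
        print(a,r,np.round(R0.inv().apply(P-p0),4).tolist(),np.round((R0.inv()*R.from_matrix(M)).as_rotvec(degrees=True),1).tolist())
E
python3 - <<'E'
from h import *
plan([(-70,.085,.21,-33),(-70,.085,.16,-41),(-70,.085,.11,-49),(-70,.085,.07,-56),(-70,.085,.046,-56)])
E
```

```text
-70 0.085 [0.087, 0.0021, -0.0462] [-0.1, 7.6, 0.1]
-70 0.085 [0.0869, 0.0521, -0.0463] [-0.1, 15.6, 0.1]
-70 0.085 [0.0868, 0.1021, -0.0463] [-0.1, 23.6, 0.1]
-70 0.085 [0.0868, 0.1421, -0.0464] [-0.1, 30.6, 0.1]
-70 0.085 [0.0867, 0.1661, -0.0465] [-0.1, 30.6, 0.1]
```

Request:
arm_command(
  steps=[
    [[0.044,0.0,-0.023],[0,8,0],0],
    [[0.087,0.0,-0.046],[0,16,0],0],
    [[0.087,0.04,-0.046],[0,24,0],0],
    [[0.087,0.08,-0.046],[0,30,0],0],
    [[0.087,0.11,-0.046],[0,30,0],0],
  ],
)

```text
t: 3.35
tool_pos: [0.5282, -0.1295, 0.0999]
tool_rot: [-1.435, 0.753, -0.753]
contact_force: [0.5, 0.4, -0.8]
opening: 0.0
```

Run:
```python
from h import *
from station import ctrl
p=ctrl.get_image("wrist"); cv2.imwrite("pics/w2.png",cv2.resize(p["img"][:,:,::-1],(800,600),interpolation=cv2.INTER_CUBIC))
o=ctrl.get_obs(); print(o["t"],o["tool_pos"],o["contact_force"])
import pickle; pickle.dump((p,o),open("w2.pkl","wb"))
plan([(-70,.085,.046,-56),(-70,.075,.045,-60),(-70,.059,.045,-60)])
```

```text
3.4 [ 0.52480599 -0.12812181  0.09443726] [-3.14614514  0.86570117 -3.17141661]
-70 0.085 [0.0055, 0.0484, 0.0012] [0.2, 0.7, -0.5]
-70 0.075 [-0.0042, 0.0495, 0.0038] [0.2, 4.7, -0.5]
-70 0.059 [-0.0197, 0.0496, 0.0079] [0.2, 4.7, -0.5]
```

View pics/w2.png

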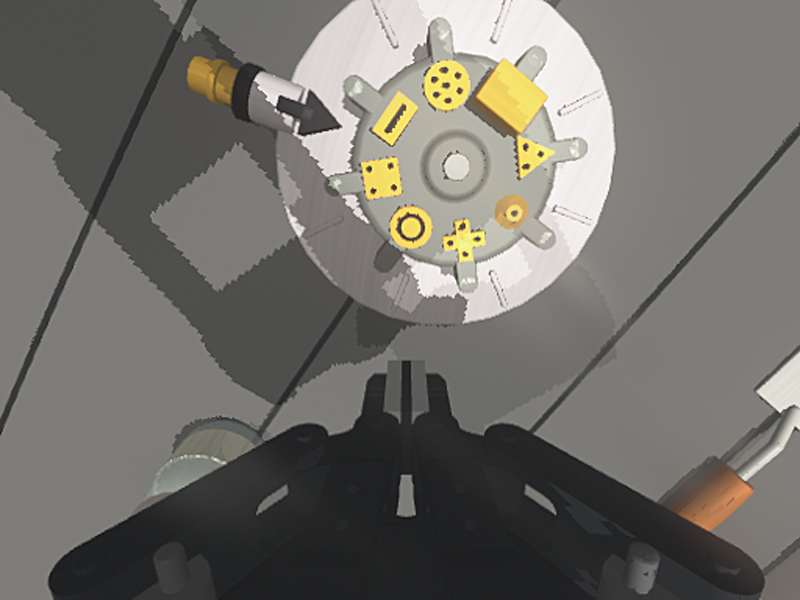

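Run:
```python
from h import *; import pickle
p,o=pickle.load(open("w2.pkl","rb"))
F=lambda x,y:[y*.64,x*.64]
c0=np.array([.4995,-.0518])
pts=dict(knob=(456,167,.06),round=(446,85,.06),cross=(463,241,.06),slot=(394,119,.06),cone=(512,211,.061),sq=(381,178,.06),tri=(532,156,.06),ring=(411,227,.06),
 tabcross=(467,285,.058),tabround=(440,25,.058),tabcone=(546,238,.058),tabslot=(353,85,.058),ptr=(340,127,.032))
Q={k:at_z(p,F(x,y),z)[:2] for k,(x,y,z) in pts.items()}
for a,b in (("round","cross"),("slot","cone"),("sq","tri"),("tabcross","tabround"),("tabcone","tabslot")): print(a,(Q[a]+Q[b])/2)
print(Q["knob"])
c=(Q["round"]+Q["cross"]+Q["slot"]+Q["cone"]+Q["sq"]+Q["tri"])/6
for k in Q: v=Q[k]-c; print(k,round(np.hypot(*v)*1e3,1),round(np.degrees(np.arctan2(v[1],v[0]))%360,1))
# base circle
for x,y in ((276,178),(615,165),(440,326)): print(at_z(p,F(x,y),.014)[:2])
```

```text
round [ 0.49949348 -0.05231462]
slot [ 0.49919758 -0.05220632]
sq [ 0.49990237 -0.05209039]
tabcross [ 0.49929793 -0.05182331]
tabcone [ 0.49910797 -0.0517349 ]
[ 0.49988276 -0.05213136]
knob 0.4 11.6
round 31.1 133.2
cross 31.2 312.8
slot 31.1 178.6
cone 30.4 358.5
sq 31.1 223.0
tri 31.8 42.4
ring 30.8 268.5
tabcross 51.8 312.8
tabround 52.7 132.6
tabcone 50.9 358.7
tabslot 51.8 177.7
ptr 53.9 195.5
[ 0.43019874 -0.10688251]
[ 0.57160098 -0.00098911]
[ 0.54923921 -0.1251371 ]
```

Request:
arm_command(
  steps=[
    [[0.0055,0.025,0.001],[0,3,0],0],
    [[0.0055,0.048,0.001],[0,5,0],0],
    [[0.0055,0.049,0.001],[0,5,0],0],
    [[0.0055,0.049,0.001],[0,5,0],0],
  ],
)

```text
t: 3.8
tool_pos: [0.5288, -0.1309, 0.0464]
tool_rot: [-1.411, 0.824, -0.81]
contact_force: [-0.3, -0.8, 0.4]
opening: 0.0005
```

```bash
sed -i 's/^C=.*/C=np.array([0.4995,-0.0521])/' h.py
python3 - <<'E'
from h import *
plan([(-70,.075,.045,-66),(-70,.059,.045,-70),(-65,.059,.045,-65),(-60,.059,.045,-60),(-55,.059,.045,-55)])
E
```

```text
-70 0.075 [-0.009, 0.0014, 0.001] [0.2, 5.9, -0.4]
-70 0.059 [-0.0248, 0.0015, 0.0037] [0.3, 9.9, -0.4]
-65 0.059 [-0.0241, 0.0015, 0.0088] [0.2, 4.9, -0.4]
-60 0.059 [-0.0239, 0.0015, 0.014] [0.2, -0.1, -0.4]
-55 0.059 [-0.0241, 0.0015, 0.0191] [0.2, -5.1, -0.5]
```

Request:
arm_command(
  steps=[
    [[-0.009,0.0014,0.001],[0,6,0],0],
    [[-0.018,0.0014,0.002],[0,8,0],0],
    [[-0.0248,0.0014,0.0037],[0,9.5,0],0],
    [[-0.0248,0.0014,0.0037],[0,10,0],0],
    [[-0.0241,0.0014,0.0088],[0,5,0],0],
  ],
)

```text
t: 4.3
tool_pos: [0.5255, -0.1058, 0.0473]
tool_rot: [-1.384, 0.886, -0.877]
contact_force: [-0.4, 0.7, -0.1]
opening: -0.0002
```

```bash
cat > look.py <<'E'
import sys,pickle
from h import *
from station import ctrl
n=sys.argv[1]
p=ctrl.get_image("wrist"); o=ctrl.get_obs(); pickle.dump((p,o),open(n+".pkl","wb"))
cv2.imwrite(f"pics/{n}.png",cv2.resize(p["img"][:,:,::-1],(800,600),interpolation=cv2.INTER_CUBIC))
v=np.array(o["tool_pos"])[:2]-C
print(o["t"],np.round(o["tool_pos"],4),np.round(o["contact_force"],2),"alpha",np.degrees(np.arctan2(v[1],v[0])).round(1),"r",np.hypot(*v).round(4))
E
python3 look.py w3
python3 - <<'E'
from h import *
plan([(a,.059,.045,a) for a in (-60,-55,-50,-45,-40)])
E
```

```text
4.35 [ 0.5264 -0.1057  0.0474] [-0.55  0.24  0.2 ] alpha -63.4 r 0.06
-60 0.059 [-0.0011, 0.0024, 0.0035] [0.1, -4.7, -0.3]
-55 0.059 [-0.0018, 0.0024, 0.0086] [0.1, -9.7, -0.3]
-50 0.059 [-0.0029, 0.0024, 0.0136] [0.0, -14.7, -0.3]
-45 0.059 [-0.0044, 0.0024, 0.0185] [0.0, -19.7, -0.3]
-40 0.059 [-0.0064, 0.0024, 0.0233] [0.0, -24.7, -0.3]
```

View pics/w3.png

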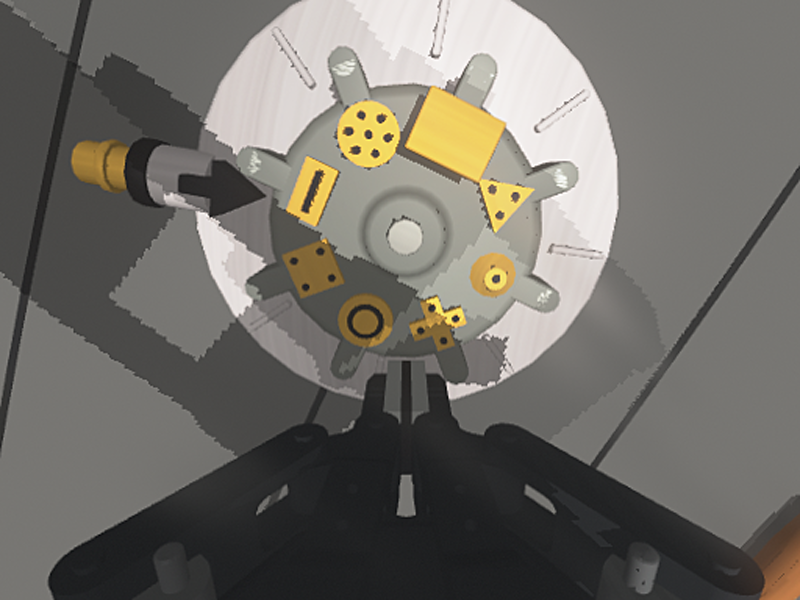

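Request:
arm_command(
  steps=[
    [[-0.0011,0.002,0.0035],[0,-4.7,0],0],
    [[-0.0018,0.002,0.0086],[0,-9.7,0],0],
    [[-0.0029,0.002,0.0136],[0,-14.7,0],0],
    [[-0.0044,0.002,0.0185],[0,-19.7,0],0],
    [[-0.0044,0.002,0.0185],[0,-19.7,0],0],
  ],
)

```text
t: 4.85
tool_pos: [0.5424, -0.0942, 0.0468]
tool_rot: [-1.48, 0.616, -0.613]
contact_force: [0.1, -0.6, 1.0]
opening: -0.0
```

```bash
python3 look.py w4
python3 - <<'E'
from h import *
plan([(a,.059,.045,a) for a in (-40,-35,-30,-25,-20)])
E
```

```text
4.9 [ 0.5422 -0.0943  0.0467] [ 0.28 -1.2   1.13] alpha -44.6 r 0.0601
-40 0.059 [-0.0013, 0.0017, 0.0048] [-0.1, -5.1, -0.1]
-35 0.059 [-0.002, 0.0017, 0.0099] [-0.1, -10.1, -0.1]
-30 0.059 [-0.0031, 0.0017, 0.0149] [-0.1, -15.1, -0.1]
-25 0.059 [-0.0047, 0.0017, 0.0198] [-0.1, -20.1, -0.1]
-20 0.059 [-0.0066, 0.0017, 0.0245] [-0.1, -25.1, -0.1]
```

View pics/w4.png

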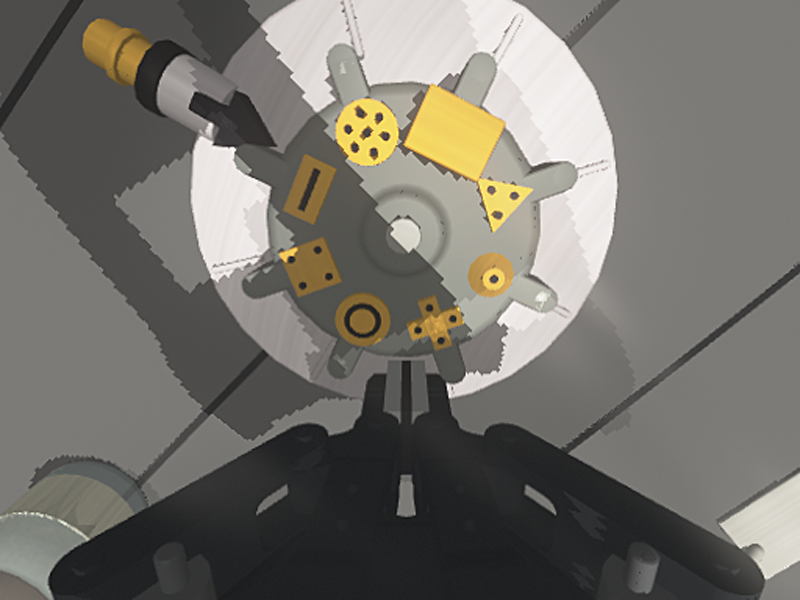

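Request:
arm_command(
  steps=[
    [[-0.0013,0.0015,0.0048],[0,-5,0],0],
    [[-0.002,0.0015,0.0099],[0,-10,0],0],
    [[-0.0031,0.0015,0.0149],[0,-15,0],0],
    [[-0.0047,0.0015,0.0198],[0,-20,0],0],
    [[-0.0066,0.0015,0.0245],[0,-25,0],0],
  ],
)

```text
t: 5.4
tool_pos: [0.5555, -0.0725, 0.0461]
tool_rot: [-1.551, 0.275, -0.275]
contact_force: [0.3, -0.9, 0.2]
opening: 0.0001
```

Run:
```python
from h import *
from station import ctrl
o=ctrl.get_obs(); v=o["tool_pos"][:2]-C; print(np.degrees(np.arctan2(v[1],v[0])),np.hypot(*v),o["contact_force"])
plan([(a,.059,.045,a) for a in (-17,-12,-7,-3,-3)])
```

```text
-20.042148253893604 0.05965238442006457 [ 0.25181154 -0.89288077  0.15378967]
-17 0.059 [-0.0007, 0.0011, 0.0031] [-0.1, -3.1, -0.0]
-12 0.059 [-0.0012, 0.0011, 0.0083] [-0.1, -8.1, -0.0]
-7 0.059 [-0.0022, 0.0011, 0.0133] [-0.1, -13.1, -0.0]
-3 0.059 [-0.0033, 0.0011, 0.0173] [-0.1, -17.1, -0.0]
-3 0.059 [-0.0033, 0.0011, 0.0173] [-0.1, -17.1, -0.0]
```

Request:
arm_command(
  steps=[
    [[-0.0007,0.001,0.0031],[0,-3,0],0],
    [[-0.0012,0.001,0.0083],[0,-8,0],0],
    [[-0.0022,0.001,0.0133],[0,-13,0],0],
    [[-0.0033,0.001,0.0173],[0,-17,0],0],
    [[-0.0033,0.001,0.0173],[0,-17,0],0],
  ],
)

```text
t: 5.9
tool_pos: [0.5589, -0.0552, 0.0458]
tool_rot: [-1.569, 0.042, -0.045]
contact_force: [0.1, -0.9, 0.3]
opening: -0.0
```

```bash
python3 look.py w5
python3 - <<'E'
from h import *
plan([(-3,.068,.045,-3),(-3,.082,.045,-3)])
E
```

```text
5.95 [ 0.5588 -0.0554  0.0458] [ 0.27 -2.35  0.16] alpha -3.2 r 0.0594
-3 0.068 [0.0086, 0.0008, 0.0002] [-0.1, -0.2, 0.1]
-3 0.082 [0.0226, 0.0008, 0.0003] [-0.1, -0.2, 0.1]
```

View pics/w5.png

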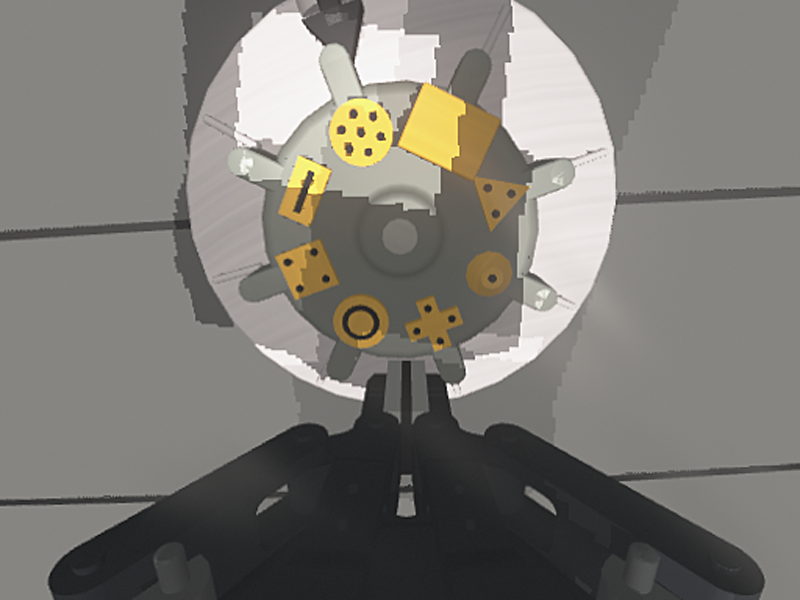

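Run:
```python
from h import *
plan([(a,.059,.045,a) for a in (2,7,12,17,22)])
```

```text
2 0.059 [-0.0006, 0.0008, 0.0053] [-0.1, -5.2, 0.1]
7 0.059 [-0.0013, 0.0008, 0.0104] [-0.1, -10.2, 0.1]
12 0.059 [-0.0025, 0.0008, 0.0154] [-0.1, -15.2, 0.1]
17 0.059 [-0.004, 0.0008, 0.0203] [-0.1, -20.2, 0.1]
22 0.059 [-0.006, 0.0008, 0.0251] [-0.1, -25.2, 0.1]
```

Request:
arm_command(
  steps=[
    [[-0.0006,0.0008,0.0053],[0,-5.2,0],0],
    [[-0.0013,0.0008,0.0104],[0,-10.2,0],0],
    [[-0.0025,0.0008,0.0154],[0,-15.2,0],0],
    [[-0.004,0.0008,0.0203],[0,-20.2,0],0],
    [[-0.006,0.0008,0.0251],[0,-25.2,0],0],
  ],
)

```text
t: 6.45
tool_pos: [0.5544, -0.0301, 0.0454]
tool_rot: [-1.548, -0.303, 0.299]
contact_force: [-0.4, -0.7, -0.1]
opening: -0.0002
```

Run:
```python
from h import *
from station import ctrl
o=ctrl.get_obs(); v=o["tool_pos"][:2]-C; print(np.degrees(np.arctan2(v[1],v[0])),np.hypot(*v),o["contact_force"])
plan([(a,.059,.045,a) for a in (27,32,37,41,41)])
```

```text
21.808068695458125 0.05911423975423023 [-0.39106945 -0.66584679 -0.08390775]
27 0.059 [-0.0003, 0.0004, 0.0053] [-0.0, -5.0, 0.2]
32 0.059 [-0.001, 0.0004, 0.0104] [-0.0, -10.0, 0.2]
37 0.059 [-0.0021, 0.0004, 0.0155] [-0.0, -15.0, 0.2]
41 0.059 [-0.0033, 0.0004, 0.0194] [-0.0, -19.0, 0.2]
41 0.059 [-0.0033, 0.0004, 0.0194] [-0.0, -19.0, 0.2]
```

Request:
arm_command(
  steps=[
    [[-0.0003,0.0004,0.0053],[0,-5,0],0],
    [[-0.001,0.0004,0.0104],[0,-10,0],0],
    [[-0.0021,0.0004,0.0155],[0,-15,0],0],
    [[-0.0033,0.0004,0.0194],[0,-19,0],0],
    [[-0.0033,0.0004,0.0194],[0,-19,0],0],
  ],
)

```text
t: 6.95
tool_pos: [0.5441, -0.0134, 0.0453]
tool_rot: [-1.497, -0.561, 0.556]
contact_force: [0.6, 0.6, 0.5]
opening: -0.0001
```

```bash
python3 look.py w6
python3 - <<'E'
from h import *
plan([(41,.068,.045,41),(41,.084,.045,41),(41,.1,.045,41),(41,.1,.09,41)])
E
```

```text
7.0 [ 0.5442 -0.0135  0.0453] [0.82 0.84 0.36] alpha 40.8 r 0.0591
41 0.068 [0.0089, 0.0003, 0.0002] [0.0, -0.2, 0.2]
41 0.084 [0.0249, 0.0004, 0.0003] [0.0, -0.2, 0.2]
41 0.1 [0.0409, 0.0004, 0.0003] [0.0, -0.2, 0.2]
41 0.1 [0.0411, -0.0446, 0.0003] [0.0, -0.2, 0.2]
```

View pics/w6.png

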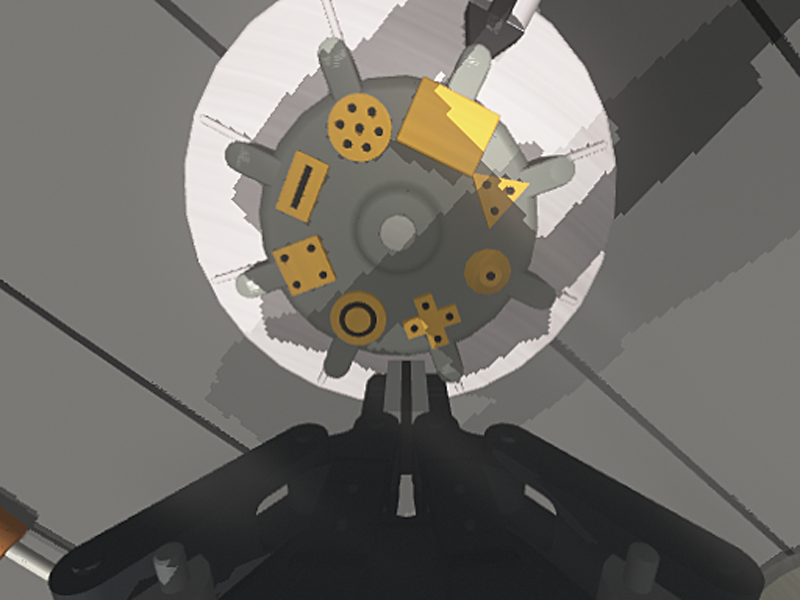

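The hood's tab (475,60) now stands at the pointer (495,30). I'll withdraw radially and then check.

Request:
arm_command(
  steps=[
    [[0.009,0.0,0.0],[0,0,0],0],
    [[0.025,0.0,0.0],[0,0,0],0],
    [[0.041,0.0,0.0],[0,0,0],0],
    [[0.041,-0.04,0.0],[0,0,0],0],
    [[0.041,-0.08,0.0],[0,0,0],0],
  ],
)

```text
t: 7.5
tool_pos: [0.5748, 0.0145, 0.1244]
tool_rot: [-1.495, -0.557, 0.558]
contact_force: [1.1, -1.2, -0.2]
opening: 0.0
```

Request:
arm_command(
  steps=[
    [[0.0,-0.03,0.0],[0,0,0],0],
    [[-0.04,-0.05,0.0],[0,0,0],0],
    [[-0.05,-0.05,0.0],[0,0,0],0],
    [[-0.05,-0.05,0.0],[0,0,0],0],
  ],
)

```text
t: 7.9
tool_pos: [0.5374, -0.0184, 0.1747]
tool_rot: [-1.495, -0.557, 0.556]
contact_force: [0.4, 1.2, -0.5]
opening: 0.0003
```

```bash
python3 look.py w7
```

```text
7.95 [ 0.5372 -0.0179  0.1737] [ 0.   -0.27 -1.14] alpha 42.2 r 0.0509
```

View pics/w7.png

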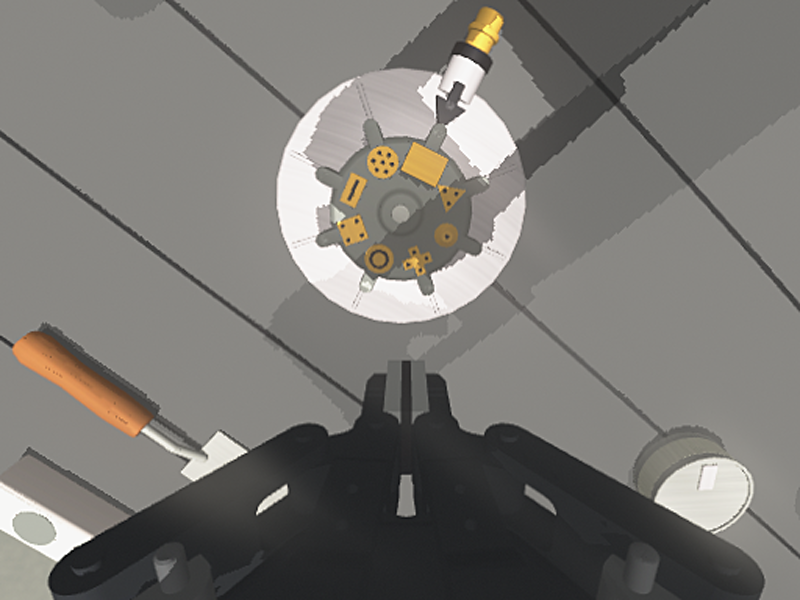

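```bash
python3 look.py w8
python3 - <<'E'
from h import *; import pickle
F=lambda x,y:[y*.64,x*.64]
a,_=pickle.load(open("w7.pkl","rb"));p,_=pickle.load(open("w8.pkl","rb"))
print("diff",np.abs(a["img"].astype(int)-p["img"]).max(2)[40:215,170:340].mean())
pts=dict(round=(382,162,.06),cross=(417,262,.06),slot=(353,191,.06),cone=(446,235,.061),sq=(351,230,.06),tri=(451,197,.06),ring=(379,259,.06),knob=(400,213,.06),hood=(425,163,.074),tabhood=(438,129,.058),ptr=(444,124,.032),inlet=(487,17,.0225))
Q={k:at_z(a,F(x,y),z)[:2] for k,(x,y,z) in pts.items()}
c=sum(Q[k] for k in("round","cross","slot","cone","sq","tri"))/6; print(c)
for k in Q: v=Q[k]-c; print(k,round(np.hypot(*v)*1e3,1),round(np.degrees(np.arctan2(v[1],v[0]))%360,1))
E
```

```text
8.0 [ 0.537  -0.0177  0.1731] [ 0.09 -0.03 -0.54] alpha 42.5 r 0.0509
diff 6.10053781512605
[ 0.49966778 -0.05172444]
round 31.3 240.3
cross 31.5 59.9
slot 30.8 285.5
cone 30.6 106.1
sq 31.5 329.0
tri 31.7 148.6
ring 30.8 15.3
knob 0.3 244.7
hood 32.0 195.1
tabhood 52.4 196.2
ptr 59.3 193.3
inlet 126.4 196.0
```

Run:
```python
from station import ctrl
print(ctrl.get_obs()["t"]); print(ctrl.finish_job())
```

```text
8.0
the job is handed in; nothing more can be done
None
```

The hooded nozzle now stands in its click at the black pointer, and I handed the job in at 8.0 s of the 51 s allowed.

**What I did:** With the gripper shut, I put the fingertip between two tabs and swept one tab counter-clockwise round the wheel axis. The wheel turned about 107° in all. It started about 17° short of a rest position, although the text says it always rests in a click; the first push settled it there, and two clicks followed. I then drew the finger out radially and lifted clear.

**Last checks, from the wrist camera:**

| Check | Result |
|---|---|
| Hood direction | 195.1° |
| Hood's tab direction | 196.2° |
| Inlet direction | 196.0° |
| Pointer direction | 193.3° in the last picture, 195.5° in an earlier, closer one |
| Wheel centre | (0.4997, -0.0517) m, against (0.4995, -0.0521) m before, so no visible shift |
| Sideways force | at most about 2.4 N in the readings taken while pushing |

- **Hood alignment:** the hood is within about 2° of the pointer; the limit is 11°.
- **Stillness:** this is not confirmed. The last two pictures were only 0.05 s apart and differed slightly over the sprinkler. The arm was still settling, and I put the difference down to that and camera noise.
- **Other things on the bench:** the arm stayed clear of them. I did not measure their positions again at the end.

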